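# Test a sprung trip bar along its whole length

## Task

Check that the black sprung safety trip bar works along its whole length: with closed fingertips press it lightly down at the end beside the grey junction box, and, keeping it down, run the fingertips along the top of the bar, round the bend and on to the far plain end, then take the hand away and let the bar spring back up. Press only part way, never down to the stop, and do not let the bar come up on the way. Pick nothing up, do not shove the unit about, and leave the bottle, tape and screwdriver as they are.

Things in the scene. Friction and masses are not known exactly. Their poses are not given: they have to be found in the camera images.
- trip_unit: Loose safety trip-bar unit of 1.8 kg standing on the bench: a shallow aluminium channel 60 mm wide (76 to 96 mm over the screw lugs) and 28 mm high, in two straight legs of 130 mm that meet at a bend of 30 degrees; at the start end a grey junction box (50 long, 60 wide, 35 mm high) with a short black gland. Origin on the underside, under the bend; z up; at yaw 0 the start leg runs to the left (+y) and the plain leg to the right, both leaning 15 degrees away from the robot.
- trip_bar (a joint): How far the whole black bar is pressed down, in m: 0 up, 0.012 on its stop. It slides straight down on springs wherever it is pressed, needs about 2 N to start and 350 N/m more, and springs back by itself. Keep it between 0.0015 and 0.010 while tracing.
- bar_leg_a: First leg of the bar: black, 30 mm wide, rounded at its free end, flat on top, 130 mm from free end to bend. Origin on its top face at the free (start) end, beside the junction box; x runs along the leg toward the bend, y across it, z up. With the bar up the top is 50 mm above the bench, 22 mm above the channel walls and 15 mm above the junction box.
- bar_leg_b: Second leg of the same bar, same section, 130 mm long. Origin on its top face at the bend; x runs along the leg toward the plain far end, y across it, z up. It moves up and down together with the first leg.
- red_screwdriver: Bystander: screwdriver with red handle, 25 x 168 x 25 mm, lying on the robot's side of the unit; origin under its middle, long axis y.
- dropper_bottle: Bystander: small dropper bottle with black top, 33 mm wide, 102 mm high, standing beyond the unit; origin under its middle.
- black_tape: Bystander: roll of black tape, 58 mm across, 19 mm high, lying beyond the unit; origin under its middle.

How it is judged:
By the outcome, as a careful person would: the job done as asked, in the order asked, and still so for the second after the job is handed in, with the robot touching nothing.
It also fails if it takes over 42 s, if anything falls off the work surface, if the arm or the gripper's body presses on something with over 40 N, if the wrist force passes 120 N, or if a joint passes its speed limit or range.

## Robot

A 6-joint arm with a two-finger parallel gripper is mounted at the origin on a cart in front of the work surface, level with it; the furniture and walls round the work are solid. World frame = base frame: x ahead of the robot, y to its left, z up, the work surface at z = 0. Lengths are in m, angles in rad, forces in N, time in s.
With the tool pointing down it reaches from about 0.3 to 0.875 m from the base axis. Payload 6.4 kg.
Tool frame: the origin (TCP) lies between the finger pads; the fingertips stand 22 mm ahead of it and the grasp point (between the pads) lies 3 mm ahead of it; z points along the fingers, y is the line along which they close (so a half turn about z gives the same grasp; the last joint's range is limited). The gripper opens to 85 mm and grips with 20 to 120 N. Pads are 22 mm wide; open, the fingers measure 114 mm over their backs; the gripper's body (76 mm by 85 mm) begins 54 mm behind the grasp point. The pads swing forward as they close: fully open they stand 13 mm farther back than shut.
Start: joints at [1.039, 0.181, 1.607, -0, 1.354, -0.206], TCP at [0.184, 0.545, 0.253] pointing down, gripper open.
Joint ranges: [-2.99, 2.99], [-0.89, 2.07], [0.3, 2.58], [-1.14, 4.28], [0, 2.63], [-3.12, 3.12]. Speed limits (rad/s): [2.57, 2.57, 3.01, 3.14, 3.14, 3.14].

## Interface

Orientations are given as a unit quaternion [w, x, y, z].
In Python, from bench import ctrl, imaging, workorder gives the robot as it stands.
- The arm moves only by the shell command python3 -m pendant 'ROWS' [OPENING]. ROWS is JSON, a list of rows, each a list of 4 numbers: the shift along the tool's x, y, z in cm, then the turn about the tool's z in degrees. In form: [[dx, dy, dz, roll], ...]. A call has 1 to 12 rows; each row is the pose to reach, as a shift and turn from the pose commanded when the call began, along the tool's axes at that moment; what a row does not reach only later rows make up. A row lasts 1/12 s, in which the tool goes at most 41.7 mm and 7.16 degrees, less where a joint would pass 70% of its speed; a pose out of reach is approached as far as the arm can. A call with a gripper value outside its range is refused whole. OPENING is the opening, from 0 (shut) to 1 (fully open), set as the call begins (- or left out, the last holds). The fingers move at their own pace and stop on an object; the grip force is fixed at half the most. Time passes only in rows, so rows that repeat a pose let the fingers close. It gives the time, the measured TCP pose, the force, the opening and the grip force at its end, in the units of the state.
- ctrl.get_obs(): the state, without advancing time (a new reading comes with each control period).
- imaging.camera(name): name is "scene" or "top" or "wrist"; returns the picture (480x640x3 uint8, red, green, blue); there is no depth.
- imaging.camera_info(name): a dict with "K" (3x3 intrinsics, pixels), "T" (4x4, takes a point from camera to world coordinates); the wrist camera has in their place "tool_from_camera" (4x4, takes a point from camera to tool coordinates, whose origin is the TCP and whose axes are the flange's). Camera axes: x right, y up, looking along -z (the intrinsics and any distortion apply to the point x, -y, -z); pixel columns grow to the right and rows downward; lengths in m; the calibration is good to about 2 mm. A picture is of the moment at which its call begins: read the wrist's pose just before it. camera_info takes no time and is no camera call.
- workorder.hand_in(): hands the job in; it is judged then, once.
The state is a dict: "time_s": time; "q": joint angles; "dq": joint speeds; "joint_efforts": joint torques, N m; "eef_pos": TCP position; "eef_rot": TCP orientation; "wrist_force": force on the tool from outside, world axes, zero at the start; "torque": the same for the moment, N m; "opening": opening from 0.0 (shut) to 1.0 (fully open); "grasp_force": force on a finger pad.
Only numpy, scipy, OpenCV 4.12 (cv2) and the standard library are available. Lean on these libraries where they do the work, as an engineer would, in place of code of your own. Each camera call takes 0.05 s, during which the arm holds its last target. There are 200 camera calls.

## Working session

There is one attempt and no reset: what is moved stays moved. The work goes in short steps, Python scripts to look and compute and a shell command to move; the robot and the scene stay as the last step left them, time stands still between calls to the robot, and variables do not carry over. Pictures are saved under pics/ and viewed, at most 10 in all, crops included, and the job is handed in when it is done.

```bash
mkdir -p pics; ls
python3 - <<'E'
from bench import ctrl, imaging
import cv2,numpy as np
o=ctrl.get_obs();print(o)
for n in("top","scene"):
    im=imaging.camera(n);cv2.imwrite(f"pics/{n}0.png",im[:,:,::-1]);i=imaging.camera_info(n);print(n,{k:np.round(v,4).tolist() if not isinstance(v,str) else v for k,v in i.items()})
print(imaging.camera_info("wrist"))
E
```

```text
pics
{'time_s': 0.0, 'q': array([ 1.03867700e+00,  1.81568455e-01,  1.60799007e+00,  1.67257551e-05,
        1.35381083e+00, -2.06292651e-01]), 'dq': array([-1.71179487e-03, -1.77161875e-03, -7.95943940e-05,  4.71108271e-04,
       -1.73744786e-03, -9.75167888e-05]), 'joint_efforts': array([-5.78133531e-04, -4.44878983e+01, -3.51330972e+01, -5.62172172e-04,
        9.70745663e-03,  2.16363759e-05]), 'eef_pos': array([0.18376334, 0.5443068 , 0.25237738]), 'eef_rot': array([-3.28199307e-04,  1.62195371e-01,  9.86758264e-01, -8.25543812e-04]), 'wrist_force': array([-0.07934661,  0.15898373, -0.00537789]), 'torque': array([ 0.00334416,  0.03026099, -0.0186071 ]), 'grasp_force': 0.0, 'opening': 1.0021296816846}
top {'K': [[501.6567, 0.0, 317.7603], [0.0, 501.6567, 239.7081], [0.0, 0.0, 1.0]], 'T': [[0.0053, 0.9813, -0.1922, 0.3803], [-1.0, 0.0037, -0.0084, -0.0109], [-0.0075, 0.1922, 0.9813, 0.9021], [0.0, 0.0, 0.0, 1.0]]}
scene {'K': [[612.1263, 0.0, 317.0566], [0.0, 612.1263, 245.9018], [0.0, 0.0, 1.0]], 'T': [[0.7681, 0.4432, -0.4622, 0.0788], [-0.6401, 0.5488, -0.5376, -0.55], [0.0154, 0.7088, 0.7052, 0.7964], [0.0, 0.0, 0.0, 1.0]]}
{'K': array([[412.88829049,   0.        , 317.90552695],
       [  0.        , 412.88829049, 240.94379019],
       [  0.        ,   0.        ,   1.        ]]), 'tool_from_camera': array([[-2.05728152e-04,  9.61594451e-01,  2.74474170e-01,
         6.81389111e-02],
       [ 9.99999879e-01,  3.20741645e-04, -3.74152725e-04,
        -1.21563259e-03],
       [-4.47818481e-04,  2.74474060e-01, -9.61594400e-01,
        -1.19797737e-01],
       [ 0.00000000e+00,  0.00000000e+00,  0.00000000e+00,
         1.00000000e+00]])}
```

View pics/top0.png

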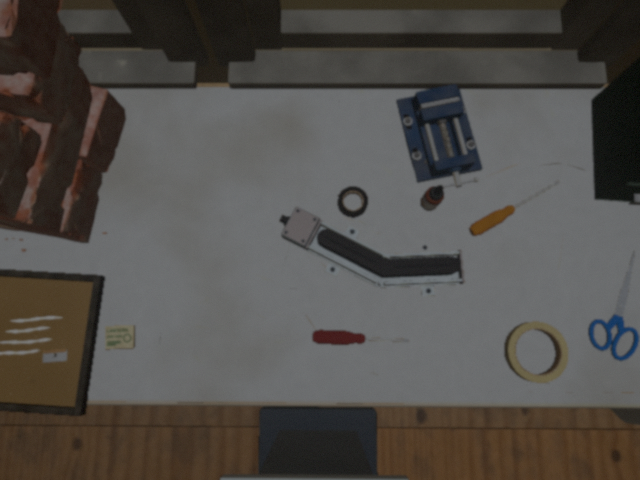

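View pics/scene0.png

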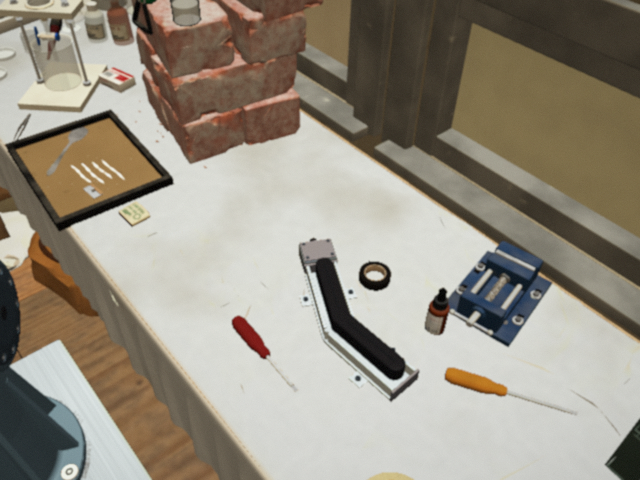

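The top view shows the bar from about (322,235), beside the box, through the bend at about (385,267) to the plain end at about (460,265). The scene view shows the same bar from (322,262) via (335,318) to (400,372). The bystanders are clear of it.

```bash
cat > h.py <<'E'
import numpy as np,cv2
from bench import imaging,ctrl
from scipy.spatial.transform import Rotation as R
F=np.diag([1,-1,-1])
def cam(n,o=None):
    i=imaging.camera_info(n)
    if n=="wrist":
        T=np.eye(4);q=o["eef_rot"];T[:3,:3]=R.from_quat(np.r_[q[1:],q[0]]).as_matrix();T[:3,3]=o["eef_pos"];T=T@i["tool_from_camera"]
    else:T=np.array(i["T"])
    return np.array(i["K"]),T
def ray(c,uv):
    K,T=c;d=T[:3,:3]@F@np.linalg.inv(K)@np.r_[uv,1];return T[:3,3],d
def onplane(c,uv,z):
    p,d=ray(c,uv);return p+d*(z-p[2])/d[2]
def proj(c,P):
    K,T=c;x=K@F@T[:3,:3].T@(np.asarray(P)-T[:3,3]);return x[:2]/x[2]
def tri(c1,u1,c2,u2):
    p,d=ray(c1,u1);q,e=ray(c2,u2);s=np.linalg.lstsq(np.c_[d,-e],q-p,rcond=None)[0]
    a,b=p+s[0]*d,q+s[1]*e;return (a+b)/2,np.linalg.norm(a-b)
def rect(c,im,z,x0,y0,n=400):   # 1 mm grid: col=x, row=y
    P=[(0,0),(n,0),(n,n),(0,n)]
    s=np.float32([proj(c,[x0+a/1e3,y0+b/1e3,z]) for a,b in P])
    return cv2.warpPerspective(im,cv2.getPerspectiveTransform(s,np.float32(P)),(n,n))
E
python3 - <<'E'
from h import *
ct,cs=cam("top"),cam("scene")
pts={}
for n,u,w in(("start",(322,235),(322,262)),("bend",(385,267),(335,318)),("end",(460,265),(400,372))):
    print(n,tri(ct,u,cs,w),onplane(ct,u,.05),onplane(cs,w,.05))
t=cv2.imread("pics/top0.png");s=cv2.imread("pics/scene0.png")
b=onplane(ct,(385,267),.05);x0,y0=b[:2]-.2
o=[]
for n,c,im in(("t",ct,t),("s",cs,s)):
    o.append(cv2.resize(rect(c,im,.05,x0,y0)[100:340,50:350] if 0 else rect(c,im,.05,x0,y0),(400,400)))
cv2.imwrite("pics/rect.png",np.clip(np.hstack([o[0]*1.6,o[1]]),0,255));print(x0,y0)
E
```

```text
start (array([ 0.55615115, -0.01027615,  0.04177614]), np.float64(0.0023421650659622146)) [ 0.55549313 -0.01086527  0.05      ] [ 0.54984177 -0.01571893  0.05      ]
bend (array([ 0.4969332 , -0.11736884,  0.04249898]), np.float64(0.009410121928029156)) [ 0.50000047 -0.11884963  0.05      ] [ 0.4883469  -0.11986174  0.05      ]
end (array([ 0.50418964, -0.24921588,  0.03878314]), np.float64(0.003313823154779937)) [ 0.50398724 -0.24706246  0.05      ] [ 0.49631158 -0.25301259  0.05      ]
0.3000004747488772 -0.3188496309700211[ WARN:0@0.403] global loadsave.cpp:1063 imwrite_ Unsupported depth image for selected encoder is fallbacked to CV_8U.
```

View pics/rect.png

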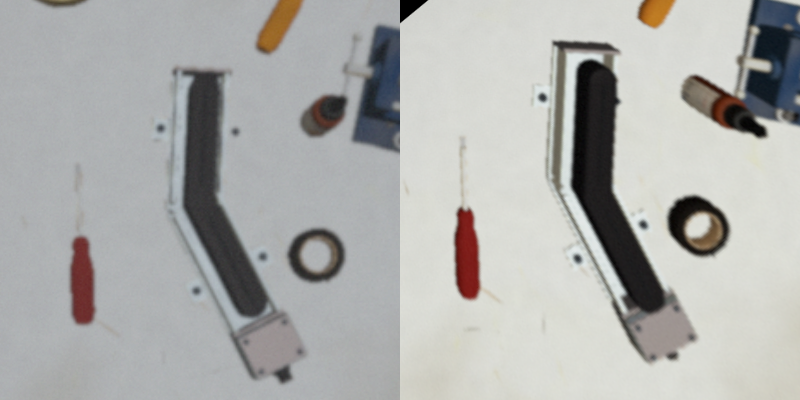

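The rectified view at z = 0.05 shows the bar in the left half at start (254,318), bend (200,197) and end (206,70), in mm on the grid. The two halves agree to within about 10 mm. Next I'll fit the legs and check the height.

```bash
cat >> h.py <<'E'
def barmask(r,thr):
    m=(r.max(2)<thr).astype(np.uint8);m=cv2.morphologyEx(m,cv2.MORPH_OPEN,np.ones((9,9)))
    n,l,st,ce=cv2.connectedComponentsWithStats(m)
    k=max(range(1,n),key=lambda i:st[i,4]*(np.hypot(*(ce[i]-np.array([215,190])))<40));return l==k
def fit(m,x0,y0):
    y,x=np.nonzero(m);P=np.c_[x,y]/1e3+[x0,y0]
    y1=P[:,1].max();y2=P[:,1].min();ym=(y1+y2)/2;L=[]
    for a,b in((ym+.03,y1-.03),(y2+.03,ym-.03)):
        q=P[(P[:,1]>a)&(P[:,1]<b)];c=q.mean(0);v=np.linalg.svd(q-c,full_matrices=False)[2][0];L.append((c,v*np.sign(-v[1])))
    (c1,v1),(c2,v2)=L
    s=np.linalg.solve(np.c_[v1,-v2],c2-c1);B=c1+s[0]*v1
    w=[np.ptp((P[abs((P-c)@v)<.01]-c)@[-v[1],v[0]]) for c,v in L]
    return B,v1,v2,((P-B)@v1).min(),((P-B)@v2).max(),w
E
python3 - <<'E'
from h import *
np.set_printoptions(precision=4,suppress=True)
ct,cs=cam("top"),cam("scene");x0,y0=.3,-.3188
t=cv2.imread("pics/top0.png");s=cv2.imread("pics/scene0.png")
for z in(.04,.045,.05,.055):
    a=barmask(rect(ct,t,z,x0,y0),55);b=barmask(rect(cs,s,z,x0,y0),60)
    print(z,a.sum(),b.sum());
    for m in(a,b,a&b):print(fit(m,x0,y0))
E
```

```text
0.04 8064 9241
(array([ 0.4986, -0.1075]), array([-0.5722, -0.8201]), array([ 0.0577, -0.9983]), np.float64(-0.11937188047479613), np.float64(0.14292467140285564), [np.float64(0.03503686913781526), np.float64(0.030411617633777102)])
(array([ 0.4938, -0.1153]), array([-0.5534, -0.8329]), array([ 0.0759, -0.9971]), np.float64(-0.13256437970010604), np.float64(0.13855358000245152), [np.float64(0.03380872216272993), np.float64(0.0385639206691548)])
(array([ 0.4986, -0.1075]), array([-0.5644, -0.8255]), array([ 0.0582, -0.9983]), np.float64(-0.11942345111406824), np.float64(0.142705373245072), [np.float64(0.03348441922350191), np.float64(0.030414891545627026)])
0.045 7985 9101
(array([ 0.4979, -0.1068]), array([-0.5737, -0.8191]), array([ 0.0604, -0.9982]), np.float64(-0.1185630744432906), np.float64(0.1418662225917989), [np.float64(0.03506725839468598), np.float64(0.031214573090529444)])
(array([ 0.4912, -0.118 ]), array([-0.5546, -0.8321]), array([ 0.074 , -0.9973]), np.float64(-0.13128492747203552), np.float64(0.13783690473774124), [np.float64(0.033557385838610225), np.float64(0.038451
[... 870 characters left out ...]
float64(0.025495500454088795)])
0.055 7784 8859
(array([ 0.496 , -0.1061]), array([-0.5771, -0.8167]), array([ 0.0662, -0.9978]), np.float64(-0.11789078482634596), np.float64(0.13967090931228082), [np.float64(0.03456082585699713), np.float64(0.030463956716677336)])
(array([ 0.4852, -0.1237]), array([-0.5616, -0.8274]), array([ 0.0786, -0.9969]), np.float64(-0.12986046669598894), np.float64(0.13611522499226886), [np.float64(0.03342665598035556), np.float64(0.03761819668224001)])
(array([ 0.4935, -0.1089]), array([-0.5879, -0.8089]), array([ 0.0556, -0.9985]), np.float64(-0.11290975548760412), np.float64(0.13658875134901396), [np.float64(0.03315268887449052), np.float64(0.023131270325388347)])
```

```bash
python3 -m pendant '[[-53,-52,0,-19],[-53,-52,0,-19],[-53,-52,0,-19],[-53,-52,0,-19],[-53,-52,0,-19],[-53,-52,0,-19],[-53,-52,0,-19],[-53,-52,0,-19],[-53,-52,0,-19],[-53,-52,0,-19],[-53,-52,0,-19],[-53,-52,0,-19]]' 0
python3 - <<'E'
from h import *
o=ctrl.get_obs();M=cam("wrist",o);q=o["eef_rot"];r=R.from_quat(np.r_[q[1:],q[0]]).as_matrix()
print(o["eef_pos"],r.round(3),(r.T@(np.array([.52,-.12,.25])-o["eef_pos"])*100).round(1))
E
```

```text
time_s: 1.1
eef_pos: [0.4085, 0.1006, 0.2533]
eef_rot: [0.0, -0.003, 1.0, 0.0]
wrist_force: [0.5, 1.1, 0.3]
opening: 0.004
grasp_force: 0.0
[0.40845339 0.10060308 0.25332464] [[-1.    -0.006  0.   ]
 [-0.006  1.     0.   ]
 [-0.     0.    -1.   ]] [-11.  -22.1   0.3]
```

Tool axes are now x = −world x, y = world y, z = down.

```bash
python3 -m pendant '[[-11,-22,0,0],[-11,-22,0,0],[-11,-22,0,0],[-11,-22,0,0],[-11,-22,0,0],[-11,-22,0,0],[-11,-22,0,0],[-11,-22,0,0],[-11,-22,0,0]]'
python3 - <<'E'
from h import *
o=ctrl.get_obs();im=imaging.camera("wrist")[:,:,::-1]
cv2.imwrite("pics/w1.png",im);np.save("w1.npy",np.r_[o["eef_pos"],o["eef_rot"]]);print(o["eef_pos"],o["eef_rot"],o["wrist_force"])
E
```

```text
time_s: 1.85
eef_pos: [0.5189, -0.1164, 0.2525]
eef_rot: [-0.001, -0.003, 1.0, 0.001]
wrist_force: [0.5, -0.1, 0.5]
opening: -0.002
grasp_force: 0.0
[ 0.5189118  -0.11641242  0.25254629] [-8.30682539e-04 -2.63983676e-03  9.99996008e-01  5.70714590e-04] [ 0.53048756 -0.13606481  0.45847287]
```

View pics/w1.png

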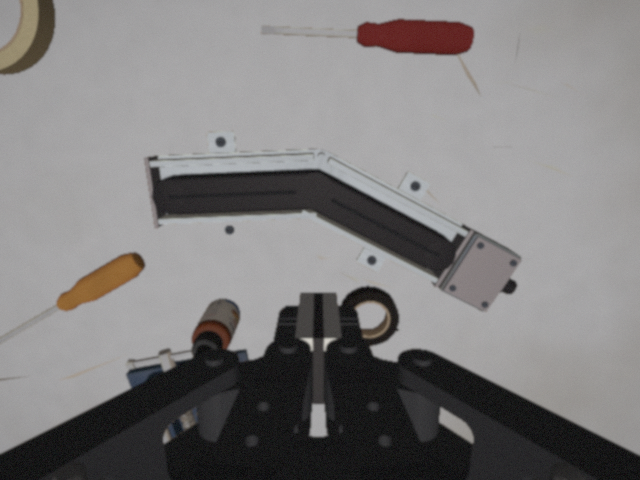

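The wrist view shows the bar with its plain end at about (160,193), its bend at (315,190) and its start end at about (448,257), next to the box. I'll rectify it with contrast enhancement alongside the top view.

Run:
```python
from h import *
np.set_printoptions(precision=4,suppress=True)
a=np.load("w1.npy");cw=cam("wrist",dict(eef_pos=a[:3],eef_rot=a[3:]));ct=cam("top");cs=cam("scene")
x0,y0=.3,-.3188;out=[]
for n,c in(("w1",cw),("top0",ct),("scene0",cs)):
    r=rect(c,cv2.imread(f"pics/{n}.png"),.05,x0,y0)[40:360,140:280]
    r=np.clip(r.astype(float)*(3 if n!="scene0" else 1.8),0,255).astype(np.uint8)
    r=cv2.resize(r,None,fx=1.8,fy=1.8,interpolation=cv2.INTER_CUBIC)
    for k in range(0,140,20):cv2.line(r,(int(k*1.8),0),(int(k*1.8),4),(0,0,255),1)
    for k in range(0,320,20):cv2.line(r,(0,int(k*1.8)),(6,int(k*1.8)),(0,0,255),1)
    out.append(r)
cv2.imwrite("pics/rect2.png",np.hstack(out))
```

```text
(no output)
```

View pics/rect2.png

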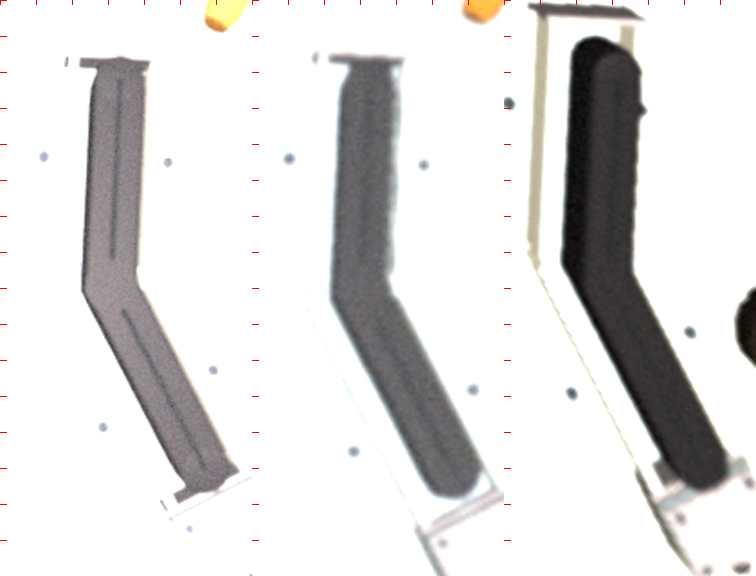

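The top grooves in the wrist view give the centre lines:

| Point | x (m) | y (m) |
|---|---|---|
| Bend | 0.502 | -0.121 |
| Start free end | 0.561 | -0.005 |
| Plain end | 0.508 | -0.251 |

The leg lengths come out at about 130 mm, and the top view agrees within about 3 mm. Next I'll go above the start end, 10 mm in from its free end.

```bash
python3 -m pendant '[[-1.3,3.5,0,0],[-2.6,7,3,0],[-3.8,10.2,6,0],[-3.8,10.2,10,0],[-3.8,10.2,13,0],[-3.8,10.2,15.5,0],[-3.8,10.2,15.5,0],[-3.8,10.2,15.5,0],[-3.8,10.2,15.5,0]]' 0
python3 - <<'E'
from h import *
o=ctrl.get_obs();im=imaging.camera("wrist")[:,:,::-1]
cv2.imwrite("pics/w2.png",np.clip(im.astype(float)*1.8,0,255).astype(np.uint8));print(o["eef_pos"],o["eef_rot"],o["wrist_force"])
c=cam("wrist",o);p=o["eef_pos"]
for n,P in(("tip",[p[0],p[1],p[2]-.022]),("target",[.5564,-.0142,.05]),("bend",[.5017,-.121,.05])):print(n,proj(c,P))
E
```

```text
time_s: 2.65
eef_pos: [0.5579, -0.0142, 0.1003]
eef_rot: [0.001, -0.003, 1.0, -0.0]
wrist_force: [0.3, -1.1, 1.3]
opening: -0.001
grasp_force: 0.0
[ 0.55791674 -0.01416597  0.10032679] [ 1.29196657e-03 -3.40648807e-03  9.99993315e-01 -3.11035007e-04] [ 0.28364759 -1.06236403  1.32690318]
tip [322.14474605 312.75379589]
target [321.48295165 281.06202736]
bend [ 58.09625055 152.83271129]
```

View pics/w2.png

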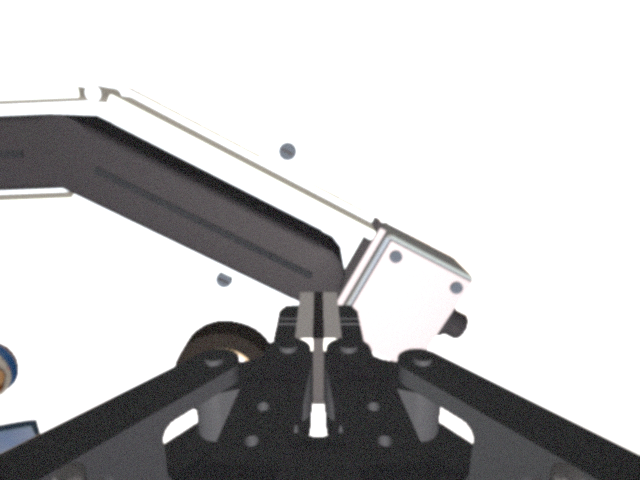

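The groove line runs from (97,168) to (310,274) and passes within 2 px of the predicted target (321,281), with the fingertips straight above it. I'll descend slowly and watch the force.

```bash
python3 -m pendant '[[0.1,0,0.6,0],[0.1,0,1.2,0],[0.1,0,1.7,0],[0.1,0,2.0,0],[0.1,0,2.0,0],[0.1,0,2.0,0],[0.1,0,2.0,0],[0.1,0,2.0,0]]' 0; python3 -m pendant '[[0,0,0.1,0],[0,0,0.2,0],[0,0,0.2,0],[0,0,0.2,0],[0,0,0.2,0]]' 0
```

```text
time_s: 3.37
eef_pos: [0.5561, -0.0146, 0.0785]
eef_rot: [0.0, -0.003, 1.0, -0.0]
wrist_force: [0.6, -0.2, 0.0]
opening: 0.0
grasp_force: 0.0
time_s: 3.78
eef_pos: [0.5559, -0.0145, 0.0763]
eef_rot: [-0.0, -0.003, 1.0, -0.0]
wrist_force: [0.2, -1.1, -0.0]
opening: 0.001
grasp_force: 0.0
```

```bash
for i in 1 ; do python3 -m pendant '[[0,0,0.1,0],[0,0,0.2,0],[0,0,0.3,0],[0,0,0.3,0],[0,0,0.3,0],[0,0,0.3,0]]'; python3 -m pendant '[[0,0,0.1,0],[0,0,0.2,0],[0,0,0.2,0],[0,0,0.2,0],[0,0,0.2,0]]' ;done | grep -E "eef_pos|force"
```

```text
eef_pos: [0.5559, -0.0146, 0.0733]
wrist_force: [-0.3, -0.2, -0.2]
grasp_force: 0.0
eef_pos: [0.5561, -0.0146, 0.0716]
wrist_force: [-0.4, 0.4, 2.8]
grasp_force: 1.3
```

```bash
python3 -m pendant '[[0,0,0.1,0],[0,0,0.2,0],[0,0,0.3,0],[0,0,0.4,0],[0,0,0.4,0],[0,0,0.4,0],[0,0,0.4,0]]'; python3 -m pendant '[[0,0,0.05,0],[0,0,0.1,0],[0,0,0.1,0],[0,0,0.1,0],[0,0,0.1,0]]'
python3 - <<'E'
from h import *
for i in range(6):
  imaging.camera("top");o=ctrl.get_obs();print(o["eef_pos"].round(4),o["wrist_force"].round(2))
E
```

```text
time_s: 5.28
eef_pos: [0.5561, -0.0146, 0.0674]
eef_rot: [0.0, -0.003, 1.0, -0.0]
wrist_force: [-0.8, 0.9, 4.1]
opening: 0.001
grasp_force: 1.9
time_s: 5.7
eef_pos: [0.5561, -0.0146, 0.0664]
eef_rot: [0.0, -0.003, 1.0, -0.0]
wrist_force: [-0.4, -0.7, 5.3]
opening: -0.002
grasp_force: 2.1
[ 0.5561 -0.0146  0.0664] [ 0.14 -0.24  3.68]
[ 0.5561 -0.0146  0.0664] [ 0.07 -0.03  3.38]
[ 0.5561 -0.0146  0.0664] [0.59 0.47 4.64]
[ 0.5561 -0.0146  0.0664] [ 1.51 -0.06  4.14]
[ 0.5561 -0.0146  0.0664] [ 0.75 -0.09  3.64]
[ 0.5561 -0.0146  0.0664] [0.99 0.69 4.21]
```

Average force is about 4 N, which puts the bar about 5.5 mm down. I'll trace the first leg at about 60 mm/s.

```bash
python3 -m pendant '[[0.15,-0.3,0,0],[0.35,-0.7,0,0],[0.6,-1.15,0,0],[0.85,-1.6,0,0],[1.1,-2.1,0,0],[1.3,-2.55,0,0],[1.55,-3.0,0,0],[1.8,-3.45,0,0],[2.0,-3.9,0,0],[2.2,-4.3,0,0],[2.35,-4.6,0,0],[2.45,-4.75,0,0]]'
python3 - <<'E'
from h import *
o=ctrl.get_obs();im=imaging.camera("top")[:,:,::-1];cv2.imwrite("pics/t2.png",np.clip(im[160:340,240:500]*2.0,0,255).astype(np.uint8).repeat(3,0).repeat(3,1))
for i in range(4):
  imaging.camera("wrist");o=ctrl.get_obs();print(o["eef_pos"].round(4),o["wrist_force"].round(2))
im=imaging.camera("wrist")[:,:,::-1];cv2.imwrite("pics/w3.png",np.clip(im.astype(float)*2.5,0,255).astype(np.uint8))
c=cam("wrist",o)
for P in([.5017,-.121,.0445],[.5078,-.2408,.0445]):print(proj(c,P))
E
```

```text
time_s: 7.0
eef_pos: [0.5315, -0.0627, 0.0663]
eef_rot: [0.0, -0.003, 1.0, -0.0]
wrist_force: [2.1, 3.7, 3.7]
opening: -0.003
grasp_force: 2.1
[ 0.5314 -0.0628  0.0663] [-0.63 -0.71  5.58]
[ 0.5315 -0.0628  0.0663] [-0.96 -1.38  4.71]
[ 0.5315 -0.0628  0.0663] [-1.04 -2.15  5.83]
[ 0.5315 -0.0627  0.0663] [-1.55 -3.94  4.74]
[158.97398627 235.60711765]
[-172.91635192  250.01365847]
```

View pics/w3.png

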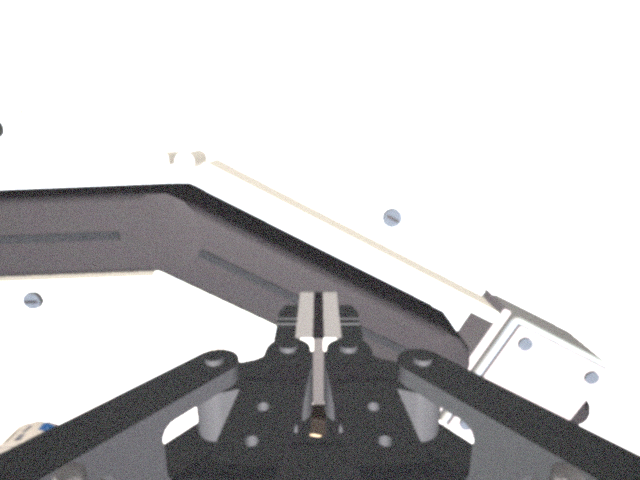

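The grooves meet at about (159,236), exactly where the bend was predicted, so the unit has not moved. I'll carry on to the bend and round it.

```bash
python3 -m pendant '[[0.2,-0.35,0,0],[0.45,-0.85,0,0],[0.7,-1.4,0,0],[1.0,-1.95,0,0],[1.3,-2.5,0,0],[1.6,-3.1,0,0],[1.9,-3.65,0,0],[2.2,-4.2,0,0],[2.45,-4.75,0,0],[2.7,-5.25,0,0],[2.9,-5.6,0,0],[3.0,-5.8,0,0]]'
python3 - <<'E'
from h import *
for i in range(4):
  imaging.camera("wrist");o=ctrl.get_obs();print(o["eef_pos"].round(4),o["wrist_force"].round(2))
E
```

```text
time_s: 8.3
eef_pos: [0.5017, -0.1209, 0.0663]
eef_rot: [-0.0, -0.003, 1.0, 0.0]
wrist_force: [0.0, 3.2, 3.7]
opening: 0.005
grasp_force: 2.1
[ 0.5017 -0.1211  0.0663] [-0.23 -1.26  4.42]
[ 0.5017 -0.121   0.0663] [-0.46 -1.36  4.78]
[ 0.5017 -0.121   0.0663] [-1.74 -2.27  4.63]
[ 0.5017 -0.121   0.0663] [-1.93 -2.39  3.67]
```

```bash
python3 -m pendant '[[0,-0.35,0,0],[-0.05,-0.85,0,0],[-0.05,-1.4,0,0],[-0.1,-2.0,0,0],[-0.1,-2.6,0,0],[-0.15,-3.2,0,0],[-0.15,-3.8,0,0],[-0.2,-4.4,0,0],[-0.2,-4.95,0,0],[-0.25,-5.45,0,0],[-0.25,-5.8,0,0],[-0.27,-6.0,0,0]]'
python3 - <<'E'
from h import *
for i in range(3):
  imaging.camera("wrist");o=ctrl.get_obs();print(o["eef_pos"].round(4),o["wrist_force"].round(2))
im=imaging.camera("wrist")[:,:,::-1];cv2.imwrite("pics/w4.png",np.clip(im.astype(float)*2.5,0,255).astype(np.uint8))
c=cam("wrist",o)
for P in([.5017,-.121,.0445],[.5078,-.2408,.0445],[.508,-.251,.0445]):print(proj(c,P))
E
```

```text
time_s: 9.5
eef_pos: [0.5051, -0.1809, 0.0663]
eef_rot: [-0.0, -0.003, 1.0, -0.0]
wrist_force: [-0.4, 3.6, 5.2]
opening: 0.0
grasp_force: 2.2
[ 0.5051 -0.1811  0.0663] [-0.63  0.35  4.04]
[ 0.5051 -0.181   0.0664] [-0.65 -0.43  4.46]
[ 0.5051 -0.181   0.0664] [-1.49 -0.83  3.64]
[482.99633585 305.51684674]
[163.74109247 318.61418123]
[136.7608019  318.94783343]
```

View pics/w4.png

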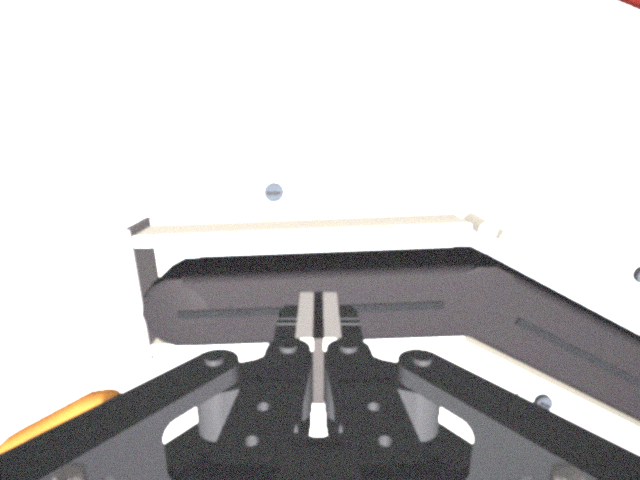

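The bar end is at about (145,313), and the groove passes (180,314). The end is therefore about 3 mm nearer than estimated, and the centreline about 1 mm toward the robot. I'll finish the stroke with that correction.

```bash
python3 -m pendant '[[0,-0.35,0,0],[0,-0.85,0,0],[-0.05,-1.4,0,0],[-0.05,-2.0,0,0],[-0.1,-2.6,0,0],[-0.1,-3.2,0,0],[-0.1,-3.8,0,0],[-0.1,-4.4,0,0],[-0.15,-4.95,0,0],[-0.15,-5.4,0,0],[-0.15,-5.7,0,0],[-0.15,-5.8,0,0]]'
python3 -m pendant '[[0,0,0,0],[0,0,0,0],[0,0,0,0]]'
```

```text
time_s: 10.7
eef_pos: [0.5069, -0.2389, 0.0663]
eef_rot: [0.0, -0.003, 1.0, -0.0]
wrist_force: [0.8, 3.7, 4.9]
opening: 0.005
grasp_force: 2.2
time_s: 10.95
eef_pos: [0.507, -0.2389, 0.0665]
eef_rot: [0.0, -0.003, 1.0, -0.001]
wrist_force: [-0.4, -1.7, 5.3]
opening: -0.001
grasp_force: 2.1
```

Now straight up and clear.

```bash
python3 -m pendant '[[0,0,-0.3,0],[0,0,-0.8,0],[0,0,-1.5,0],[0,0,-3,0],[0,0,-5,0],[0,0,-8,0],[0,0,-11,0],[0,0,-14,0],[0,0,-17,0],[0,0,-18,0],[0,0,-18,0],[0,0,-18,0]]'; python3 -m pendant '[[5,-2,0,0],[7,-4,0,0],[7,-4,0,0],[7,-4,0,0],[7,-4,0,0],[7,-4,0,0]]'
python3 - <<'E'
from h import *
a=cv2.imread("pics/scene0.png");im=imaging.camera("scene")[:,:,::-1]
cv2.imwrite("pics/s_end.png",np.hstack([a[210:430,210:560],im[210:430,210:560]]))
E
```

```text
time_s: 11.95
eef_pos: [0.5067, -0.2381, 0.246]
eef_rot: [-0.0, -0.003, 1.0, 0.0]
wrist_force: [-0.3, 1.3, -0.3]
opening: 0.004
grasp_force: 0.0
time_s: 12.45
eef_pos: [0.4373, -0.2779, 0.2451]
eef_rot: [-0.001, -0.003, 1.0, 0.001]
wrist_force: [-1.0, -0.9, -0.5]
opening: -0.001
grasp_force: 0.0
```

View pics/s_end.png

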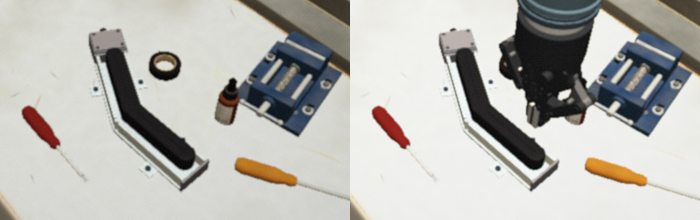

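Before and after match. The unit sits where it was, the bar is back up, and the hand is clear.

```bash
python3 -c "
from bench import workorder;print(workorder.hand_in())"
```

```text
the job is handed in; nothing more can be done
None
```

I pressed the trip bar about 5.5 mm down (estimated from the press force) beside the junction box and held it down round the bend to about 9 mm from the plain end. It then sprang back up with the unit unmoved, and I handed the job in at about 12.5 s.

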